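# Knock the spent cartridge out of the bank and click the fresh one home

## Robot

A 6-joint arm with a two-finger parallel gripper is mounted at the origin on a cart in front of the work surface, level with it; the furniture and walls round the work are solid. World frame = base frame: x ahead of the robot, y to its left, z up, the work surface at z = 0. Lengths are in mm, angles in rad, forces in N, time in s.
With the tool pointing down it reaches from about 350 to 875 mm from the base axis. Payload 15.5 kg.
Tool frame: the origin (TCP) lies between the finger pads; the fingertips stand 11 mm ahead of it and the grasp point (between the pads) lies 8 mm behind it; z points along the fingers, y is the direction in which the jaws open and shut (so a half turn about z gives the same grasp; the last joint's range is limited). The gripper opens to 85 mm and grips with 20 to 120 N. Pads are 22 mm wide; open, the fingers measure 114 mm over their backs; the gripper's body (76 mm by 85 mm) begins 54 mm behind the grasp point. The pads swing forward as they close: fully open they stand 13 mm farther back than shut.
Start: joints at [-1.232, 0.494, 1.345, -0, 1.302, -0.096], TCP at [262.702, -567.11, 214.977] pointing down, gripper open.
Joint ranges: [-2.91, 2.91], [-0.82, 2.16], [0.22, 2.67], [-1.22, 4.37], [0.12, 2.79], [-3.08, 3.08]. Speed limits (rad/s): [1.89, 1.89, 2.57, 3.01, 3.01, 3.01].

## Interface

Orientations are given as [roll, pitch, yaw] about the fixed x, y, z axes, in that order (R = Rz(yaw) Ry(pitch) Rx(roll)).
In Python, from workcell import ctrl gives the robot as it stands.
- The arm moves only by the tool drive_tool, never from a script. Its arguments are lists of equal length, an entry for each row: "jaw": the opening, from 0 (shut) to 1 (fully open); "dp": the shift along the tool's x, y, z in m, a list of three; "angular": the turn, a rotation vector about the tool's x, y, z in rad, a list of three. A call has 1 to 20 rows; each row shifts and turns the commanded pose from where the row before left it, along the tool's axes as they then stand; what a row does not reach is not made up. A row lasts 1/8 s, in which the tool goes at most 62.5 mm and 10.7 degrees, less where a joint would pass 70% of its speed; a pose out of reach is approached as far as the arm can. A call with a gripper value outside its range is refused whole. The fingers move at their own pace and stop on an object; "force" is the grip in N (left out, the last holds). Time passes only in rows, so rows that do not move let the fingers close. It gives the time, the measured TCP pose, the force and the opening at its end, in the units of the state.
- ctrl.get_obs(): the state, without advancing time (a new reading comes with each control period).
- ctrl.grab_frame(name): name is "scene" or "top"; returns (picture, depth): 420x560x3 uint8, red, green, blue; 420x560 float32, mm along the optical axis (not along the pixel's ray), 0 where there is no reading.
- ctrl.camera_params(name): a dict with "vertical_fov" (degrees; the focal length in pixels is half the picture's height over the tangent of half this angle, whatever the lens; pixels are square), "cx", "cy" (the principal point, pixels), "R" (3x3) and "t" (3): a world point X has camera coordinates R X + t. Camera axes: x right, y down, z forward; pixel columns grow to the right and rows downward; lengths in mm; the calibration is good to about 2 mm. A picture is of the moment at which its call begins. camera_params takes no time and is no camera call.
- ctrl.sign_off(): hands the job in, once; it reports no verdict.
Trained networks look in the newest picture that a camera, given by its name, has taken for a name from the list of things; names that differ only in an ending like _2 or _b are one class to them, and where a whole thing is asked for, a point or a joint stands for the part that bears it (a point fixed in the world has none). Each returns a list of dicts, best first, with "conf" (0 to 1); they miss things now and then, are a little off and sometimes report something else, mostly with a low value. They report only what shows in the picture. A call takes as long as a camera call. They do not tell look-alikes from the thing itself.
- ctrl.spot_in(camera, query): "location" ([x, y, z] in mm, in world coordinates, good to about 4 mm: the middle of the surface that is visible of it).
The state is a dict: "clock": time; "q": joint angles; "joint_velocities": joint speeds; "tau": joint torques, N m; "tool_pos": TCP position; "ee_rot": TCP orientation; "contact_force": force on the tool from outside, world axes, zero at the start; "ft_torque": the same for the moment, N m; "gripper_width": finger opening in mm.
Only numpy, scipy, OpenCV 4.12 (cv2) and the standard library are available. Lean on these libraries where they do the work, as an engineer would, in place of code of your own. Each camera call takes 0.05 s, during which the arm holds its last target. There are 200 camera calls.

## Task

Take the yellow double-ended tool and, with its pin put in through the access hole from behind, push the spent red cartridge right out of its pocket so that it stands on the ledge in front; then, with the tool's black disc, press the green cartridge beside it home until it clicks in fully. Finally stand the tool upright on the table clear of the bank. Touch the cartridges only with the tool, leave the blue cartridge seated, and leave the tube and the three vials standing where they are.

Things in the scene. Friction and masses are not known exactly. Their poses are not given: they have to be found in the camera images.
- bank: Grey cartridge bank with a clear roof, bolted to the table. Origin on the table under the middle of the pocket block, z up; +y is its front. Three pockets along its y lie side by side, centred at x = -46, 0, +46 mm. Block: 156 mm (x) by 43 mm (y), 56 mm tall, mouths at y = +21.5 mm, rear face at y = -21.5 mm. Base: x -88 to +88 mm, 12 mm thick; it forms the pocket floors and the ledge.
- middle_hole (a point): Centre of the middle pocket's round access hole, on the bank's rear (-y) face, 30 mm above the table; axes as the bank's. Each pocket has such a hole on its axis (at x = -46, 0, +46 mm), 16 mm in diameter, through the 6 mm rear wall. Pockets are 37 mm deep inside the wall. A spring ball in the wall snaps into a cartridge's groove: sliding a cartridge in or out takes 4 to 12 N.
- middle_mouth (a point): Middle of the lower edge of the middle pocket's mouth, on the bank's front (+y) face, 12 mm above the table; axes as the bank's. Each mouth is 31.5 mm wide and 37.5 mm high. The ledge runs level with the pocket floors from here 48 mm out to +y, across all three mouths.
- red: Spent cartridge, red with a white rear part, stuck home in one of the two outer pockets (either). 30 mm wide (its x), 38 mm long (its y, toward the mouth), 36 mm tall, 60 g; origin at the centre of its underside. Home is y = +3.5 mm in the bank's frame, its front face 1 mm proud of the mouth. It is wholly out of its pocket beyond y = 40.5 mm; push a few mm further.
- green: Fresh cartridge, green with a white rear part, in the middle pocket, at the start 10 to 15 mm further out than home. 30 mm wide (its x), 38 mm long (its y, toward the mouth), 36 mm tall, 60 g; origin at the centre of its underside. It clicks, and stops against the rear wall, at y = +3.5 mm in the bank's frame, its front face then 1 mm proud of the mouth.
- blue: Blue cartridge with a white rear part, seated home in the other outer pocket; to be left so. 30 mm wide (its x), 38 mm long (its y, toward the mouth), 36 mm tall, 60 g; origin at the centre of its underside. 
- tool_grip (a point): Double-ended tool (160 g) standing right of the bank; point in its yellow upright grip, 60 mm above the foot's underside; z up. Grip: 20 mm (its x) by 30 mm (y), from 12 to 87 mm up; grasp across x. Dark foot 34 (x) by 44 mm, 12 mm thick. Pin points to its +y, disc to -y, both 30 mm up: with the foot on the table, level with holes and cartridge middles. Starts within 1 rad of the bank's yaw.
- tool_pin (a point): Tip of the tool's steel pin, 8 mm in diameter: 80 mm to +y of the grip's middle, 30 mm above the foot's underside.
- tool_disc (a point): Centre of the flat face of the tool's black rubber disc, 24 mm in diameter, on an 8 mm rod: 80 mm to -y of the grip's middle, 30 mm above the foot's underside.
- tube_centre (a point): Bystander: transparent screw-cap tube with a green cap, 19 mm in diameter, 82 mm tall, standing loose behind the bank; this point is half-way up.
- blue_vial_centre (a point): Bystander: small vial with a blue cap, 17 mm in diameter, 34 mm tall, standing loose in front of the bank; this point is half-way up.
- white_vial_centre (a point): Bystander: small vial with a white cap, 17 mm in diameter, 34 mm tall, standing loose in front of the bank; this point is half-way up.
- yellow_vial_centre (a point): Bystander: small vial with a yellow cap, 17 mm in diameter, 34 mm tall, standing loose further out in front of the bank, roughly on the middle pocket's axis; this point is half-way up.
There are look-alikes about, which are no part of the job. Several things look just like the part that bears tool_grip: the one meant starts farthest from the robot's base.

How it is judged (in metres and radians):
On the way, in this order (a step that is already met when the one before it is completed fails the run):
1. the red cartridge is wholly out of its pocket, on the ledge (y of red in the frame of bank between 0.0425 and 0.068 m and x of red in the frame of bank between -0.078 and 0.078 m and z of red in the frame of bank between 0.008 and 0.017 m and angle between red's own z axis and vertical below 0.2 rad), for 0.2 s.
2. the green cartridge is fully home (y of green in the frame of bank between 0.0005 and 0.0058 m), for 0.2 s.
At the end, for the whole second after the job is handed in: Red stands upright on the ledge, at least 2 mm clear of the mouth; green is home within 2.3 mm; blue moved under 3 mm; the tool stands upright on the table, its grip over 110 mm from the middle of the pocket block; cartridges at rest (all of step 1 and all of step 2 and distance of blue from where it was at the start of the episode below 0.003 m and height (world z) of tool_grip between 0.055 and 0.066 m and angle between tool_grip's own z axis and vertical below 0.15 rad and horizontal distance between tool_grip and bank above 0.11 m and linear speed of each of red, green below 0.01 m/s); the robot touches nothing.
It fails at once if the fingers touch a cartridge (contact force between the fingers and red above 0.5 N or contact force between the fingers and green above 0.5 N or contact force between the fingers and blue above 0.5 N).
It fails at once if the blue cartridge is shifted by more than 5 mm (distance of blue from where it was at the start of the episode above 0.005 m).
It fails at once if the tube is knocked over or shifted by more than 20 mm (distance of tube_centre from where it was at the start of the episode above 0.02 m or angle between tube_centre's own z axis and vertical above 0.4 rad).
It fails at once if a vial is knocked over or shifted by more than 20 mm (distance of any of blue_vial_centre, white_vial_centre, yellow_vial_centre from where it was at the start of the episode above 0.02 m or angle between any of blue_vial_centre, white_vial_centre, yellow_vial_centre's own z axis and vertical above 0.4 rad).
It also fails if it takes over 51 s, if anything falls off the work surface, if the arm or the gripper's body presses on something with over 40 N, if the wrist force passes 120 N, or if a joint passes its speed limit or range.

## Working session

There is one attempt and no reset: what is moved stays moved. The work goes in short steps, Python scripts to look and compute and a tool call to move; the robot and the scene stay as the last step left them, time stands still between calls to the robot, and variables do not carry over. Pictures are saved under pics/ and viewed, about 8 in all and at most 12, crops included, and the job is handed in when it is done.

Besides the shell and the picture viewer there is one more tool, called after ">>>" by a JSON object that holds its "name" and its "arguments". drive_tool: Moves the arm, as the interface text tells. Its arguments: {"type":"object","properties":{"jaw":{"type":"array","items":{"type":"number"}},"dp":{"type":"array","items":{"type":"array","items":{"type":"number"}}},"angular":{"type":"array","items":{"type":"array","items":{"type":"number"}}},"force":{"type":"number"}},"required":["jaw","dp","angular"]}

```bash
mkdir -p pics; ls; cat > h.py <<'E'
import numpy as np, cv2
from workcell import ctrl
def cam(n):
    p=ctrl.camera_params(n); f=210/np.tan(np.radians(p["vertical_fov"])/2)
    return f,p["cx"],p["cy"],np.array(p["R"]),np.array(p["t"])
def cloud(n,d):
    f,cx,cy,R,t=cam(n); v,u=np.indices(d.shape)
    P=np.stack([(u-cx)*d/f,(v-cy)*d/f,d],-1)
    return (P-t)@R
def ray(n,u,v,z):
    f,cx,cy,R,t=cam(n); c=-R.T@t; w=R.T@np.array([(u-cx)/f,(v-cy)/f,1])
    return c+w*(z-c[2])/w[2]
def proj(n,X):
    f,cx,cy,R,t=cam(n); c=R@np.asarray(X)+t
    return c[0]/c[2]*f+cx,c[1]/c[2]*f+cy
E
python3 - <<'E'
from h import *
a=[]
for n in("scene","top"):
    im,d=ctrl.grab_frame(n); np.savez(f"{n}0.npz",im=im,d=d)
    cv2.imwrite(f"pics/{n}0.png",cv2.resize(im[:,:,::-1],(800,600)))
    for q in("bank","red","green","blue","tool_grip","tool_pin","tool_disc","tube_centre","blue_vial_centre","white_vial_centre","yellow_vial_centre","middle_hole","middle_mouth"):
        r=ctrl.spot_in(n,q); print(n,q,[(np.round(x["location"]).astype(int).tolist(),round(x["conf"],2)) for x in r[:4]])
print(ctrl.get_obs())
for n in("scene","top"):
    f,cx,cy,R,t=cam(n);print(n,f,cx,cy,-R.T@t,R[2])
E
```

```text
pics
scene bank [([555, -43, 16], 0.59)]
scene red [([622, -37, 36], 0.46)]
scene green [([569, -29, 36], 0.61)]
scene blue [([529, -50, 33], 0.53)]
scene tool_grip [([570, -30, 36], 0.35)]
scene tool_pin [([372, 216, 34], 0.9)]
scene tool_disc [([372, 218, 37], 0.94)]
scene tube_centre [([699, -164, 47], 0.57)]
scene blue_vial_centre [([472, 54, 21], 0.55), ([558, 201, 20], 0.28)]
scene white_vial_centre [([667, 83, 25], 0.58)]
scene yellow_vial_centre [([557, 198, 22], 0.44)]
scene middle_hole [([551, -44, 13], 0.79)]
scene middle_mouth [([556, -42, 13], 0.72)]
top bank [([570, -42, 14], 0.97)]
top red [([444, -269, 33], 0.62)]
top green [([571, -35, 44], 0.5)]
top blue [([442, -262, 34], 0.65)]
top tool_grip [([384, 201, 33], 0.79), ([442, -258, 35], 0.55)]
top tool_pin [([442, -265, 30], 0.88), ([386, 202, 33], 0.56)]
top tool_disc [([446, -260, 35], 0.85), ([383, 196, 36], 0.73)]
top tube_centre [([698, -168, 82], 0.5)]
top blue_vial_centre []
top white_vial_centre []
top yellow_vial_centre []
top middle_hole [([574, -46, 12], 0.78), ([573, -30, 44], 0.27)]
top middle_mouth [([5
[... 303 characters left out ...]
 array([-1.83593453e-03, -8.82031775e+01, -3.84261417e+01, -3.80349020e-04,
        1.10987836e-03,  1.85728322e-05]), 'tool_pos': array([ 262.71467999, -567.12163633,  214.98398292]), 'ee_rot': array([ 3.14157425e+00, -3.39923621e-05,  4.33732979e-01]), 'contact_force': array([ 0.35023603,  0.40512968, -0.12523856]), 'ft_torque': array([-0.06099001,  0.0017118 , -0.03994856]), 'gripper_width': 85.42361136020143}
scene 518.9963934785989 285.4020459202608 209.93951512001243 [-375.47738342  773.02222628  631.35334993] [ 0.68310016 -0.59475907 -0.42383465]
top 519.6228203987771 283.3700436609893 203.09298986719196 [ 488.71140806  -28.25206086 1401.72470662] [ 0.05028625 -0.01250826 -0.99865652]
```

View pics/scene0.png

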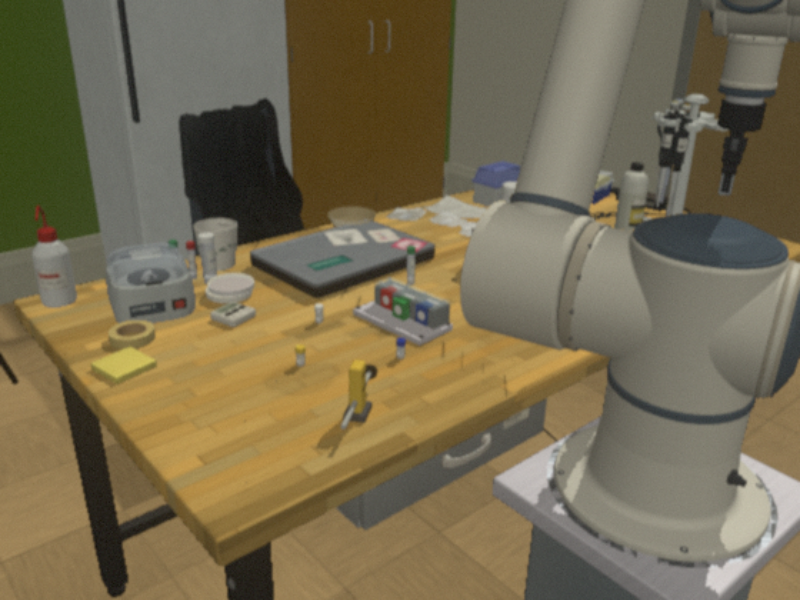

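View pics/top0.png

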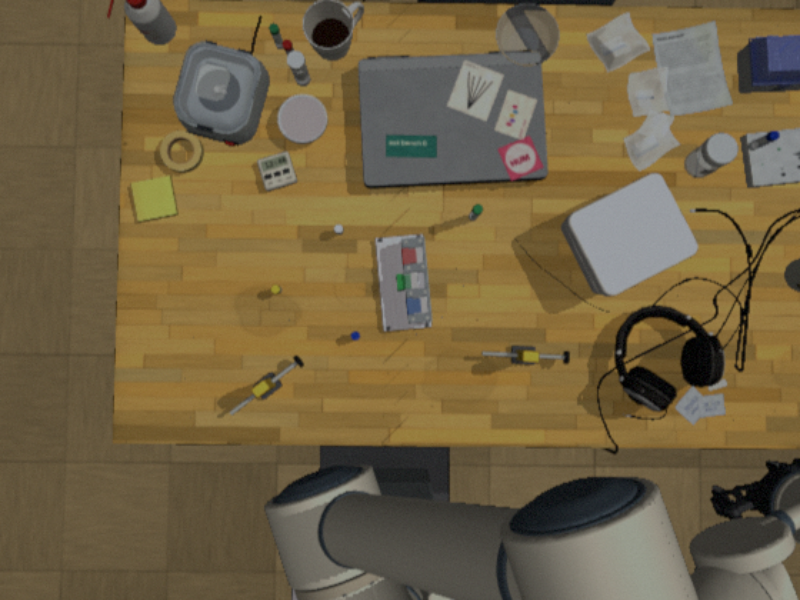

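Top view: two tools could be taken for the wanted one. One is at px (528,356), world about (442,-262), 514 mm from the base. The other is at (265,386), world about (384,201), 433 mm away. I take the first: it is farther out and right of the bank. The vials are at (355,336) blue, (338,229) white and (275,290) yellow, and the tube is at (476,211). Red is at the far-x pocket (408,256) and blue at the near one (417,305).

```bash
python3 - <<'E'
from h import *
z=np.load("top0.npz"); im,d=z["im"],z["d"]; X=cloud("top",d)
a=im[145:245,250:410]; cv2.imwrite("pics/crop.png",cv2.resize(a[:,:,::-1],(800,500),interpolation=cv2.INTER_CUBIC))
def box(m,nm):
    P=X[m]; r=cv2.minAreaRect(P[:,:2].astype(np.float32)); print(nm,m.sum(),np.round(r[0],1),np.round(r[1],1),round(r[2],1),"z",np.round(np.percentile(P[:,2],[5,50,95]),1),"mean",P.mean(0).round(1))
def near(c,r): return (np.hypot(X[...,0]-c[0],X[...,1]-c[1])<r)&(d>0)
nb=near((572,-42),125)
box(nb&(X[...,2]>6)&(X[...,2]<20)&(X[...,1]>-40),"ledge"); box(nb&(X[...,2]>6),"bankall"); box(nb&(X[...,2]>38),"block")
nt=near((442,-262),110); hsv=cv2.cvtColor(im,cv2.COLOR_RGB2HSV)
box(nt&(X[...,2]>6),"toolall"); box(nt&(X[...,2]>70),"griptop"); box(nt&(X[...,2]>6)&(X[...,2]<20),"foot"); box(nt&(X[...,2]>20)&(X[...,2]<60),"rods")
for nm,c,r in(("tube",(698,-168),30),("bv",(472,54),30),("wv",(667,83),30),("yv",(557,200),30)):
    m=near(c,r)&(X[...,2]>12)
    if m.any(): box(m,nm)
E
```

```text
ledge 1009 [558.9  18.3] [220.6 115.3] 0.6 z [ 7.1 11.7 16.7] mean [573.9 -15.6  11.7]
bankall 2290 [564.5 -42.8] [225.6 236.2] 6.7 z [ 7.6 16.7 58.6] mean [571.4 -42.5  31.9]
block 1074 [575.2 -58.3] [156.2  57.9] 5.8 z [48.6 55.1 59.8] mean [575.1 -63.6  54.8]
toolall 1828 [ 443.2 -261.5] [196.4 201.2] 24.2 z [  7.9 806.1 839.1] mean [ 377.6 -230.5  610.8]
griptop 1449 [ 399.  -235.8] [ 67. 122.] 72.2 z [ 87.8 814.7 840. ] mean [ 361.5 -220.   764.6]
foot 186 [ 440.  -265.3] [196.  188.3] 37.5 z [ 6.2  8.  16.4] mean [ 438.2 -264.3    9.5]
rods 187 [ 439.3 -268.9] [158.2  21.1] 88.4 z [27.4 34.1 45.1] mean [ 439.7 -277.2   34.7]
tube 70 [ 701.5 -172.9] [17.1 18.4] 59.0 z [25.4 78.2 84. ] mean [ 699.7 -171.7   66.7]
bv 33 [472.7  45.4] [13.1 15.8] 89.1 z [28.  33.7 38.3] mean [472.6  45.2  33.3]
wv 34 [669.3  79.6] [14.1 14.8] 45.6 z [25.  32.9 37. ] mean [669.8  79.8  32.1]
yv 36 [556.7 192.9] [14.4 13.3] 88.5 z [21.9 33.6 38.1] mean [556.4 192.9  32.3]
```

View pics/crop.png

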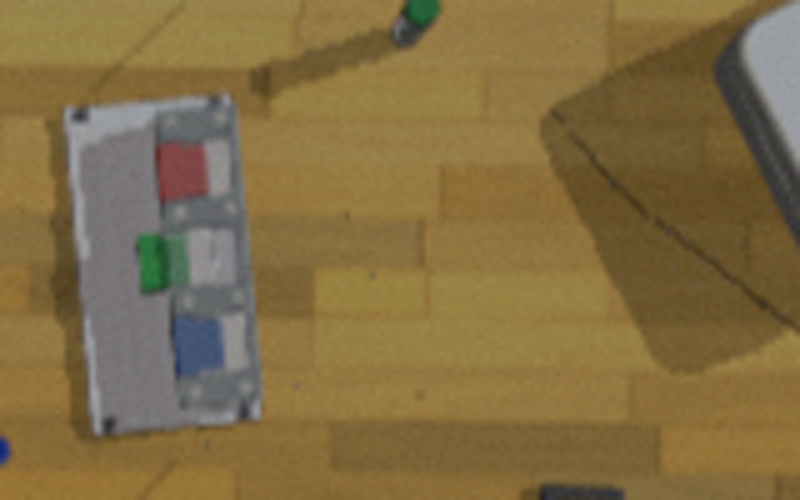

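```bash
python3 - <<'E'
from h import *
from scipy.optimize import least_squares as ls
z=np.load("top0.npz"); im,d=z["im"],z["d"]; X=cloud("top",d)
m=[(88,69.5),(-88,69.5),(88,-21.5),(-88,-21.5)]
px=[(65,108),(97,435),(232,95),(260,418)]
W=np.array([ray("top",250+u/5-.4,145+v/5-.4,12)[:2] for u,v in px]); M=np.array(m)
print(W.round(1))
def T(p,M): c,s=np.cos(p[2]),np.sin(p[2]); return M@np.array([[c,s],[-s,c]])+p[:2]
r=ls(lambda p:(T(p,M)-W).ravel(),[572,-55,.1]); print("corners",r.x,r.fun.round(1))
# soft-occupancy fits on depth: block roof (z>52) and base
near=(np.hypot(X[...,0]-572,X[...,1]+42)<125)&(d>0)
def rect(m,nm,off):
    P=X[m][:,:2].astype(np.float32); b=cv2.minAreaRect(P); print(nm,b)
    # robust: edge percentiles along yaw
    for yaw in (.09,.1,.11):
        c,s=np.cos(yaw),np.sin(yaw); L=P@np.array([[c,-s],[s,c]]); q=np.percentile(L,[2,98],axis=0); mid=q.mean(0)-off; print(yaw,(q[1]-q[0]).round(1),(np.array([[c,-s],[s,c]])@mid).round(1))
rect(near&(X[...,2]>52)&(X[...,2]<66),"block",np.array([0,0]))
# tool: colour masks + pca
def near2(r): return (np.hypot(X[...,0]-442,X[...,1]+262)<r)&(d>0)&(X[...,2]<100)
P=X[near2(110)&(X[...,2]>22)&(X[...,2]<70)]
print("rods y range",P[:,1].min(),P[:,1].max()); v=np.polyfit(P[:,1],P[:,0],1); print("x=",v, "pin tip side x,z",P[P[:,1]>-240].mean(0),"disc",P[P[:,1]<-310].mean(0))
G=X[near2(40)&(X[...,2]>78)]; print("grip top",len(G),G.mean(0),G.min(0),G.max(0))
F=X[near2(40)&(X[...,2]>6)&(X[...,2]<20)]; print("foot",len(F),F.mean(0),F.min(0),F.max(0))
c=im[225:275,330:410]; cv2.imwrite("pics/tool.png",cv2.resize(c[:,:,::-1],(800,500),interpolation=cv2.INTER_CUBIC))
E
```

```text
[[657.3  11.1]
 [482.1  -8.1]
 [665.4 -78.6]
 [492.  -95.1]]
corners [ 5.76642925e+02 -6.65114113e+01  1.01900400e-01] [-0.2  0.5 -0.1  1.7  1.  -0.4 -0.7 -1.8]
block ((575.3299560546875, -59.042633056640625), (156.11000061035156, 56.344268798828125), 5.845369815826416)
0.09 [149.6  41.7] [575.6 -65.4]
0.1 [149.6  41.6] [575.6 -65.5]
0.11 [149.4  41.6] [575.5 -65.5]
rods y range -347.6501605031506 -189.86334586257715
x= [4.05972281e-02 4.50906609e+02] pin tip side x,z [ 441.65500447 -213.63687992   33.32965566] disc [ 436.83553905 -334.13376593   35.09770558]
grip top 92 [ 439.67177728 -266.91903298   86.04454699] [ 430.74697167 -281.01391628   79.4490075 ] [ 448.69319016 -252.784047     92.80125118]
foot 98 [ 440.94402198 -263.58774243   11.67195897] [ 414.11247225 -292.79051725    6.17843227] [ 472.99932253 -225.55798678   19.18819653]
```

View pics/tool.png

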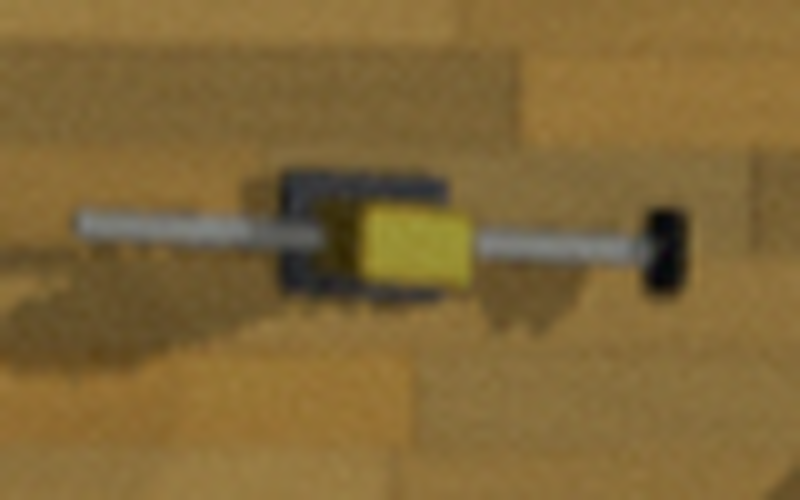

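Crop shows the tool with its pin tip at crop (78,225), disc at (685,250) and grip at (415,245). The grip is at (440,-267) with yaw about -0.041. The bank is at (576,-66) with yaw about 0.102. Moving above the tool now.

>>> {"name": "drive_tool", "arguments": {"jaw": [1,1,1,1,1,1,1,1,1,1,1,1,1,1,1,1,1,1], "dp": [[0.0287,-0.0197,0],[0.0287,-0.0197,0],[0.0287,-0.0197,0],[0.0287,-0.0197,0],[0.0287,-0.0197,0],[0.0287,-0.0197,0],[0.0287,-0.0197,0],[0.0287,-0.0197,0],[0.0287,-0.0197,0],[0.0287,-0.0197,0],[0,0,0],[0,0,0.01],[0,0,0.01],[0,0,0.01],[0,0,0.01],[0,0,0.01],[0,0,0.01],[0,0,0]], "angular": [[0,0,0],[0,0,0],[0,0,0],[0,0,0],[0,0,0],[0,0,0],[0,0,0],[0,0,0],[0,0,0],[0,0,0],[0,0,-0.1566],[0,0,-0.1566],[0,0,-0.1566],[0,0,-0.1566],[0,0,-0.1566],[0,0,-0.1566],[0,0,-0.1566],[0,0,0]], "force": 80}}

```text
clock: 3.65
tool_pos: [440.0, -267.5, 154.6]
ee_rot: [-3.141, -0.001, 1.529]
contact_force: [-0.3, 0.4, 0.3]
gripper_width: 85.3
```

>>> {"name": "drive_tool", "arguments": {"jaw": [1,1,1,1,1,1,0,0,0,0,0,0,0,0], "dp": [[0,0,0.025],[0,0,0.025],[0,0,0.025],[0,0,0.025],[0,0,0.0146],[0,0,0],[0,0,0],[0,0,0],[0,0,0],[0,0,0],[0,0,0],[0,0,0],[0,0,0],[0,0,0]], "angular": [[0,0,0],[0,0,0],[0,0,0],[0,0,0],[0,0,0],[0,0,0],[0,0,0],[0,0,0],[0,0,0],[0,0,0],[0,0,0],[0,0,0],[0,0,0],[0,0,0]], "force": 100}}

```text
clock: 5.4
tool_pos: [440.4, -267.8, 40.8]
ee_rot: [3.141, 0.0, 1.53]
contact_force: [-1.6, -0.5, 7.6]
gripper_width: 18.6
```

>>> {"name": "drive_tool", "arguments": {"jaw": [0,0,0,0,0,0,0,0,0,0,0,0,0,0], "dp": [[0,0,-0.01],[0,0,-0.01],[0.0111,0.02103,0],[0.0111,0.02103,0],[0.0111,0.02103,0],[0.0111,0.02103,0],[0.0111,0.02103,0],[0.0111,0.02103,0],[0.0111,0.02103,0],[0.0111,0.02103,0],[0.0111,0.02103,0],[0,0,0],[0,0,0],[0,0,0]], "angular": [[0,0,0],[0,0,0],[0,0,0],[0,0,0],[0,0,0],[0,0,0],[0,0,0],[0,0,0],[0,0,0],[0,0,0],[0,0,0],[0,0,-0.0715],[0,0,-0.0715],[0,0,0]]}}

```text
clock: 7.15
tool_pos: [633.8, -175.3, 60.5]
ee_rot: [-3.142, -0.0, 1.673]
contact_force: [-0.6, -0.2, -1.6]
gripper_width: 18.4
```

```bash
cat > look.py <<'E'
from h import *
import sys
B=np.array([576.1,-66]); yw=.102; c,s=np.cos(yw),np.sin(yw); A=np.array([[c,-s],[s,c]])
def tb(P): P=np.atleast_2d(P); return np.c_[(P[:,:2]-B)@A,P[:,2]]
k=sys.argv[1]
for n in("top","scene"):
    im,d=ctrl.grab_frame(n); np.savez(f"{n}{k}.npz",im=im,d=d)
im,d=(lambda z:(z["im"],z["d"]))(np.load(f"top{k}.npz"))
cv2.imwrite(f"pics/t{k}.png",cv2.resize(im[130:250,240:400,::-1],(800,600),interpolation=cv2.INTER_CUBIC))
z=np.load(f"scene{k}.npz"); cv2.imwrite(f"pics/s{k}.png",cv2.resize(z["im"][160:265,220:360,::-1],(800,600),interpolation=cv2.INTER_CUBIC))
o=ctrl.get_obs(); p=tb(o["tool_pos"][None])[0]; print("tcp bank",p.round(1),"yaw rel",o["ee_rot"][2]-np.pi/2-yw,o["contact_force"].round(1),o["clock"])
E
python3 look.py 1; python3 - <<'E'
import sys; sys.argv=["",""]
from h import *
z=np.load("top1.npz"); X=cloud("top",z["d"])
B=np.array([576.1,-66]); c,s=np.cos(.102),np.sin(.102); A=np.array([[c,-s],[s,c]])
L=(X[...,:2]-B)@A
m=(abs(L[...,0]-46)<25)&(L[...,1]<-24)&(L[...,1]>-75)&(X[...,2]>35)&(X[...,2]<75)
Q=L[m]; print("pin",len(Q),Q.mean(0),Q[:,1].max(),X[m][:,2].mean(), np.polyfit(Q[:,1],Q[:,0],1))
m=(abs(L[...,0]-46)<25)&(L[...,1]<-150)&(L[...,1]>-230)&(X[...,2]>35)&(X[...,2]<75)
Q=L[m]; print("disc",len(Q),Q.mean(0),Q[:,1].min(),X[m][:,2].mean())
E
```

```text
tcp bank [  46.1 -114.7   60.5] yaw rel -0.001441685445731658 [ 0.9  1.3 -0.9] 7.25
pin 8 [ 43.82311316 -38.35896626] -34.85479615757343 50.5513786363018 [-8.88044154e-04  4.37890487e+01]<stdin>:9: RuntimeWarning: Mean of empty slice.
  ret = um.true_divide(
Traceback (most recent call last):
ValueError: zero-size array to reduction operation minimum which has no identity
```

View pics/t1.png

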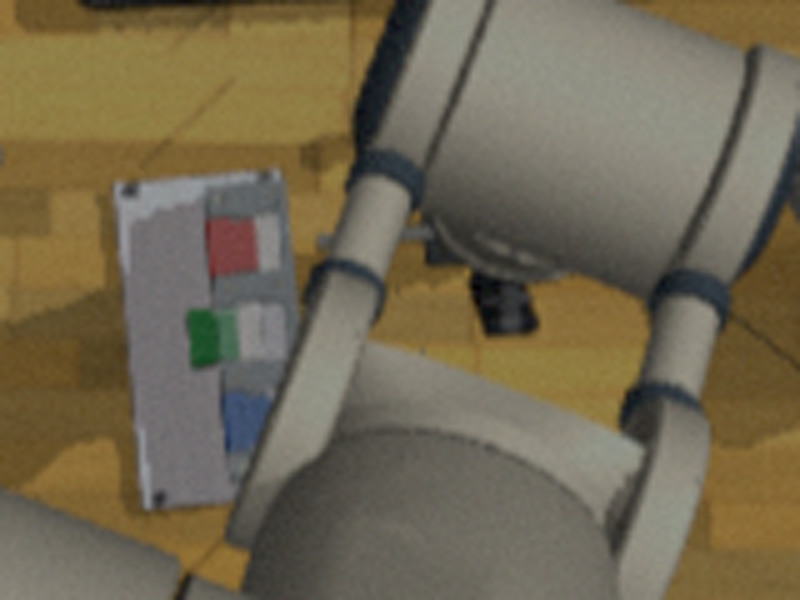

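The pin tip is at px (320,241), just behind red's white rear part (268,241), and sits about 2 mm low in bank x. I'll check the pocket centres against the cartridges' colours with the same camera.

```bash
python3 - <<'E'
from h import *
B=np.array([576.1,-66]); c,s=np.cos(.102),np.sin(.102); A=np.array([[c,-s],[s,c]])
for k in("0","1"):
    im=np.load(f"top{k}.npz")["im"]; h=cv2.cvtColor(im,cv2.COLOR_RGB2HSV)
    v,u=np.indices(h.shape[:2]); P=[ray("top",a,b,48)[:2] for a,b in zip(u[150:240,260:310].ravel(),v[150:240,260:310].ravel())]
    L=(np.array(P)-B)@A; H=h[150:240,260:310].reshape(-1,3).astype(int)
    for nm,lo,hi,x0 in(("red",170,182,46),("red2",0,6,46),("green",50,80,0),("blue",105,125,-46)):
        m=(H[:,0]>=lo)&(H[:,0]<=hi)&(H[:,1]>80)&(abs(L[:,0]-x0)<25)&(L[:,1]<50)&(L[:,1]>-22)
        if m.sum()>5: print(k,nm,m.sum(),L[m].mean(0).round(1),np.percentile(L[m],[3,97],axis=0).round(1).tolist())
im=np.load("top1.npz")["im"]
# pin pixels: bright metal
d=np.load("top1.npz")["d"];X=cloud("top",d);L=(X[...,:2]-B)@A
m=(abs(L[...,0]-46)<9)&(L[...,1]<-27)&(L[...,1]>-46)
for r in np.argwhere(m): print(r.tolist(),L[tuple(r)].round(0).tolist(),X[tuple(r)][2].round(0),im[tuple(r)].tolist()) if X[tuple(r)][2]>20 else 0
E
```

```text
Traceback (most recent call last):
  File "h.py", line 11, in ray
    f,cx,cy,R,t=cam(n); c=-R.T@t; w=R.T@np.array([(u-cx)/f,(v-cy)/f,1])
                ~~~^^^
  File "h.py", line 4, in cam
    p=ctrl.camera_params(n); f=210/np.tan(np.radians(p["vertical_fov"])/2)
ValueError: time passes only in moves, steps and waits
```

```bash
cat >> h.py <<'E'
def plane(n,z,shape=(420,560)):
    f,cx,cy,R,t=cam(n); v,u=np.indices(shape); w=np.stack([(u-cx)/f,(v-cy)/f,np.ones(shape)],-1)@R; c=-R.T@t
    return c+w*((z-c[2])/w[...,2])[...,None]
E
python3 - <<'E'
from h import *
B=np.array([576.1,-66]); c,s=np.cos(.102),np.sin(.102); A=np.array([[c,-s],[s,c]])
L=(plane("top",48)[...,:2]-B)@A
for k in("0","1"):
    H=cv2.cvtColor(np.load(f"top{k}.npz")["im"],cv2.COLOR_RGB2HSV).astype(int)
    for nm,lo,hi,x0 in(("red",170,182,46),("red2",0,6,46),("green",50,80,0),("blue",105,125,-46)):
        m=(H[...,0]>=lo)&(H[...,0]<=hi)&(H[...,1]>80)&(abs(L[...,0]-x0)<25)&(L[...,1]<50)&(L[...,1]>-22)
        if m.sum()>5: print(k,nm,m.sum(),L[m].mean(0).round(1),np.percentile(L[m],[3,97],axis=0).round(1).tolist())
z=np.load("top1.npz");im,d=z["im"],z["d"];X=cloud("top",d);L=(X[...,:2]-B)@A
m=(abs(L[...,0]-46)<9)&(L[...,1]<-27)&(L[...,1]>-46)&(X[...,2]>20)
for r in np.argwhere(m): print(r.tolist(),L[tuple(r)].round(1).tolist(),X[tuple(r)][2].round(0),im[tuple(r)].tolist())
E
```

```text
0 red 16 [45.2 10. ] [[32.7, 1.0], [58.6, 22.6]]
0 red2 81 [46.1 11.4] [[34.2, -0.8], [58.6, 22.1]]
0 green 76 [-0.9 27.1] [[-13.3, 16.8], [12.6, 35.8]]
0 blue 88 [-45.7  11.4] [[-58.8, -0.1], [-33.4, 21.8]]
1 red 23 [45.6 11.9] [[32.9, -0.5], [58.3, 22.4]]
1 red2 74 [45.9 10.9] [[33.0, -0.7], [58.7, 21.8]]
1 green 77 [-0.8 26.8] [[-13.3, 14.9], [12.6, 35.8]]
1 blue 78 [-45.1  12.7] [[-58.9, 1.7], [-33.3, 21.9]]
[149, 319] [54.9, -43.7] 463.0 [110, 108, 98]
[149, 320] [54.7, -45.5] 464.0 [129, 122, 110]
[150, 317] [54.9, -40.8] 454.0 [47, 46, 45]
[150, 318] [53.7, -42.0] 460.0 [92, 88, 78]
[150, 319] [53.1, -43.5] 464.0 [120, 117, 106]
[150, 320] [52.9, -45.3] 464.0 [130, 126, 115]
[151, 315] [54.3, -37.5] 447.0 [23, 31, 38]
[151, 316] [53.1, -38.7] 454.0 [36, 39, 43]
[151, 317] [52.8, -40.5] 455.0 [69, 68, 61]
[151, 318] [52.3, -42.1] 457.0 [101, 98, 89]
[151, 319] [51.6, -43.5] 461.0 [120, 115, 108]
[151, 320] [51.3, -45.3] 462.0 [127, 123, 113]
[152, 313] [54.8, -34.8] 433.0 [24, 24, 32]
[152, 314] [53.4, -36.0] 441.0 [24, 32, 34]
[152, 315] [53.2, -37.8] 442.0 [30, 37, 43]
[152, 
[... 3181 characters left out ...]
[159, 318] [37.8, -40.8] 456.0 [89, 87, 78]
[159, 319] [38.0, -42.9] 453.0 [102, 101, 92]
[159, 320] [37.7, -44.6] 455.0 [106, 102, 93]
[160, 311] [42.2, -30.9] 416.0 [37, 35, 23]
[160, 312] [41.6, -32.6] 419.0 [23, 28, 32]
[160, 313] [37.6, -32.0] 450.0 [39, 43, 44]
[160, 314] [37.5, -33.9] 449.0 [42, 47, 51]
[160, 315] [37.2, -35.6] 450.0 [50, 53, 56]
[177, 303] [46.5, -34.9] 47.0 [114, 99, 69]
[177, 304] [45.5, -37.0] 55.0 [94, 92, 84]
[177, 305] [45.9, -40.0] 48.0 [91, 91, 85]
[177, 306] [45.4, -42.4] 51.0 [80, 77, 70]
[178, 304] [43.1, -36.9] 53.0 [89, 88, 87]
[178, 305] [42.8, -39.4] 53.0 [80, 80, 76]
[179, 304] [40.5, -36.6] 52.0 [85, 77, 62]
[179, 305] [40.9, -39.6] 46.0 [79, 74, 58]
```

>>> {"name": "drive_tool", "arguments": {"jaw": [0,0,0,0,0,0,0,0,0,0], "dp": [[0,0.002,0],[0,0,0.006],[0,0,0.006],[0,0,0.0065],[0,0,0],[0.005,0,0],[0.005,0,0],[0.003,0,0],[0.003,0,0],[0,0,0]], "angular": [[0,0,0],[0,0,0],[0,0,0],[0,0,0],[0,0,0],[0,0,0],[0,0,0],[0,0,0],[0,0,0],[0,0,0]], "force": 120}}

```text
clock: 8.5
tool_pos: [633.9, -159.3, 41.9]
ee_rot: [3.142, 0.0, 1.673]
contact_force: [0.0, -0.6, -1.7]
gripper_width: 18.5
```

```bash
python3 look.py 2
```

```text
tcp bank [ 48.  -99.   41.9] yaw rel 0.00020221306867927724 [-0.3  0.2 -1.3] 8.6
```

View pics/t2.png

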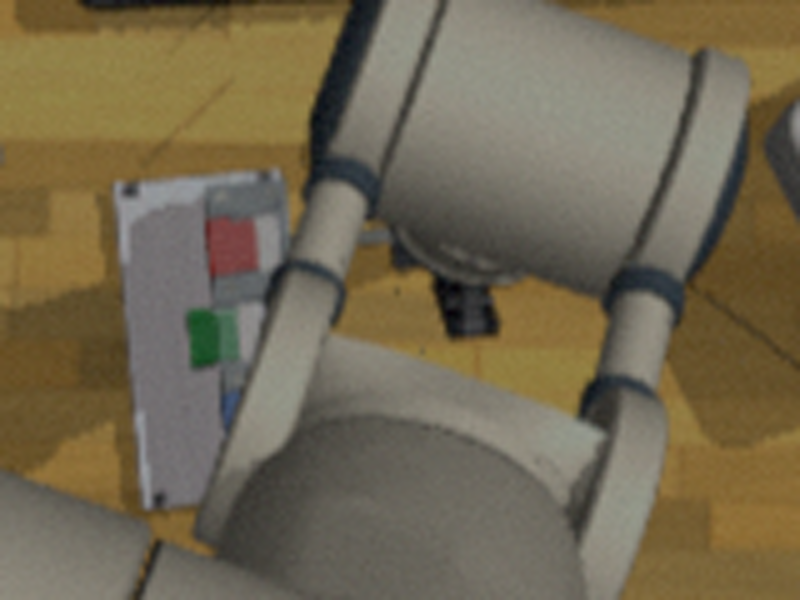

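The pin line runs at row 237 straight to the red rear with no force showing, and the tip is about 2 mm into the hole. Now pushing slowly.

>>> {"name": "drive_tool", "arguments": {"jaw": [0,0,0,0,0,0], "dp": [[0.002,0,0],[0.002,0,0],[0.002,0,0],[0.002,0,0],[0.002,0,0],[0.002,0,0]], "angular": [[0,0,0],[0,0,0],[0,0,0],[0,0,0],[0,0,0],[0,0,0]]}}

```text
clock: 9.35
tool_pos: [633.1, -149.1, 42.4]
ee_rot: [3.141, 0.002, 1.673]
contact_force: [-0.7, -11.4, 0.8]
gripper_width: 18.2
```

>>> {"name": "drive_tool", "arguments": {"jaw": [0,0,0,0,0,0,0,0,0,0,0,0,0], "dp": [[0.003,0,0],[0.003,0,0],[0.003,0,0],[0.003,0,0],[0.003,0,0],[0.003,0,0],[0.003,0,0],[0.003,0,0],[0.003,0,0],[0.003,0,0],[0.003,0,0],[0.001,0,0],[0,0,0]], "angular": [[0,0,0],[0,0,0],[0,0,0],[0,0,0],[0,0,0],[0,0,0],[0,0,0],[0,0,0],[0,0,0],[0,0,0],[0,0,0],[0,0,0],[0,0,0]]}}

```text
clock: 10.98
tool_pos: [629.1, -113.6, 41.9]
ee_rot: [-3.141, -0.0, 1.673]
contact_force: [-1.0, 0.1, -1.0]
gripper_width: 18.0
```

```bash
python3 look.py 3; cat > col.py <<'E'
from h import *
import sys
B=np.array([576.1,-66]); c,s=np.cos(.102),np.sin(.102); A=np.array([[c,-s],[s,c]])
L=(plane("top",48)[...,:2]-B)@A
H=cv2.cvtColor(np.load(f"top{sys.argv[1]}.npz")["im"],cv2.COLOR_RGB2HSV).astype(int)
for nm,f,x0 in(("red",lambda h:(h>168)|(h<7),46),("green",lambda h:(h>50)&(h<80),0),("blue",lambda h:(h>105)&(h<125),-46)):
    m=f(H[...,0])&(H[...,1]>80)&(abs(L[...,0]-x0)<25)&(L[...,1]<80)&(L[...,1]>-22)
    if m.sum()>5: print(nm,m.sum(),L[m].mean(0).round(1),np.percentile(L[m],[3,97],axis=0).round(1).tolist())
E
python3 col.py 3
```

```text
tcp bank [ 47.9 -52.9  41.8] yaw rel 0.00013302728951979093 [-0.2 -0.3 -1.6] 11.075
red 112 [46.  52.8] [[32.0, 40.4], [59.8, 64.6]]
```

View pics/t3.png

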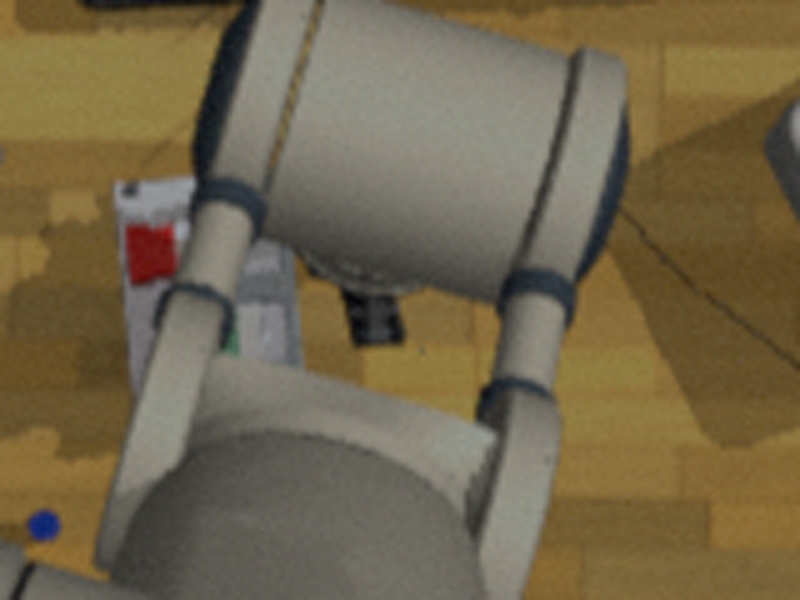

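Red stands on the ledge at (150,253), with its front edge at bank y 64.6, so y is about 46. Step 1 looks met. Withdrawing, lifting over and going round to the front of green.

>>> {"name": "drive_tool", "arguments": {"jaw": [0,0,0,0,0,0,0,0,0,0,0,0,0,0,0,0,0,0,0,0], "dp": [[-0.01,0,0],[-0.015,0,0],[-0.02,0,0],[-0.015,0,0],[0,0,0],[0,0,-0.025],[0,0,-0.03],[0,0,-0.025],[0,0,0],[0.0236,-0.00465,0],[0.0236,-0.00465,0],[0.0236,-0.00465,0],[0.0236,-0.00465,0],[0.0236,-0.00465,0],[0.0236,-0.00465,0],[0.0236,-0.00465,0],[0.0236,-0.00465,0],[0.0236,-0.00465,0],[0.0236,-0.00465,0],[0,0,0]], "angular": [[0,0,0],[0,0,0],[0,0,0],[0,0,0],[0,0,0],[0,0,0],[0,0,0],[0,0,0],[0,0,0],[0,0,0],[0,0,0],[0,0,0],[0,0,0],[0,0,0],[0,0,0],[0,0,0],[0,0,0],[0,0,0],[0,0,0],[0,0,0]]}}

```text
clock: 13.58
tool_pos: [564.1, 58.6, 121.9]
ee_rot: [-3.141, -0.0, 1.675]
contact_force: [0.3, -0.6, -0.9]
gripper_width: 18.3
```

```bash
python3 look.py 4;python3 col.py 4
```

```text
tcp bank [  1.4 123.5 122. ] yaw rel 0.0008875175769625793 [-0.4 -0.8 -2. ] 13.675
green 75 [-0.9 27.1] [[-13.3, 15.4], [12.6, 35.8]]
blue 87 [-46.1  11.6] [[-58.8, -0.1], [-33.4, 21.8]]
```

View pics/t4.png

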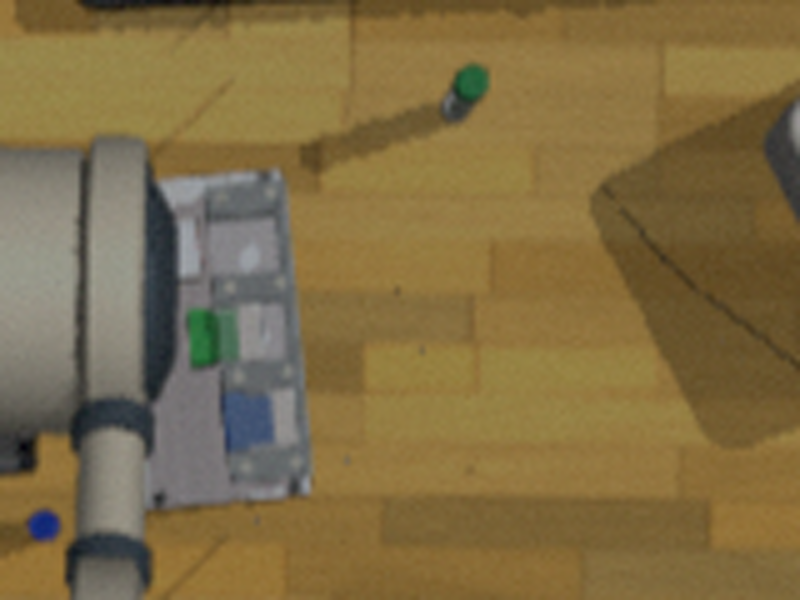

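Red is clear of the mouth: its white rear edge is at column 200 and the mouth edge at 207. Blue and the tube are unmoved. Lowering in front of green.

>>> {"name": "drive_tool", "arguments": {"jaw": [0,0,0,0,0,0,0,0,0,0,0,0,0], "dp": [[0,0,0.02],[0,0,0.02],[0,0,0.02],[0,0,0.01],[0,0,0.01],[0,0,0],[-0.003,0,0],[-0.003,0,0],[-0.003,0,0],[-0.003,0,0],[-0.003,0,0],[-0.003,0,0],[0,0,0]], "angular": [[0,0,0],[0,0,0],[0,0,0],[0,0,0],[0,0,0],[0,0,0],[0,0,0],[0,0,0],[0,0,0],[0,0,0],[0,0,0],[0,0,0],[0,0,0]]}}

```text
clock: 15.3
tool_pos: [566.9, 38.4, 42.1]
ee_rot: [3.141, 0.0, 1.673]
contact_force: [0.0, -1.0, -0.6]
gripper_width: 18.0
```

```bash
python3 look.py 5;python3 col.py 5
```

```text
tcp bank [  1.4 104.9  42. ] yaw rel 4.6054472907827715e-05 [ 0.1 -0.1 -1.2] 15.4
green 34 [-1.5  9.4] [[-12.2, 3.0], [8.7, 17.4]]
blue 89 [-45.6  12.7] [[-58.8, -0.1], [-33.1, 22.4]]
```

>>> {"name": "drive_tool", "arguments": {"jaw": [0,0,0,0,0,0], "dp": [[-0.001,0,0],[-0.001,0,0],[-0.001,0,0],[-0.001,0,0],[0,0,0],[0,0,0]], "angular": [[0,0,0],[0,0,0],[0,0,0],[0,0,0],[0,0,0],[0,0,0]]}}

```text
clock: 16.15
tool_pos: [567.1, 36.2, 42.2]
ee_rot: [3.141, -0.002, 1.673]
contact_force: [-1.8, 17.3, 4.8]
gripper_width: 18.1
```

>>> {"name": "drive_tool", "arguments": {"jaw": [0,0,0,0,0,0,0,0,0], "dp": [[-0.001,0,0],[0,0,0],[0,0,0],[0.005,0,0],[0.01,0,0],[0.01,0,0],[0.01,0,0],[0.01,0,0],[0,0,0]], "angular": [[0,0,0],[0,0,0],[0,0,0],[0,0,0],[0,0,0],[0,0,0],[0,0,0],[0,0,0],[0,0,0]]}}

```text
clock: 17.27
tool_pos: [562.6, 79.2, 41.9]
ee_rot: [-3.141, -0.0, 1.674]
contact_force: [-0.6, -0.6, -1.4]
gripper_width: 18.1
```

```bash
python3 look.py 6;python3 col.py 6
```

```text
tcp bank [  1.4 145.1  41.9] yaw rel 0.0005575881739966343 [-0.   0.2 -1.8] 17.375
red 113 [46.1 53.1] [[32.0, 40.6], [59.8, 64.8]]
green 72 [-0.4 13. ] [[-11.8, 0.9], [11.4, 22.1]]
blue 87 [-45.9  11.5] [[-58.8, -0.1], [-33.4, 21.8]]
```

View pics/t6.png

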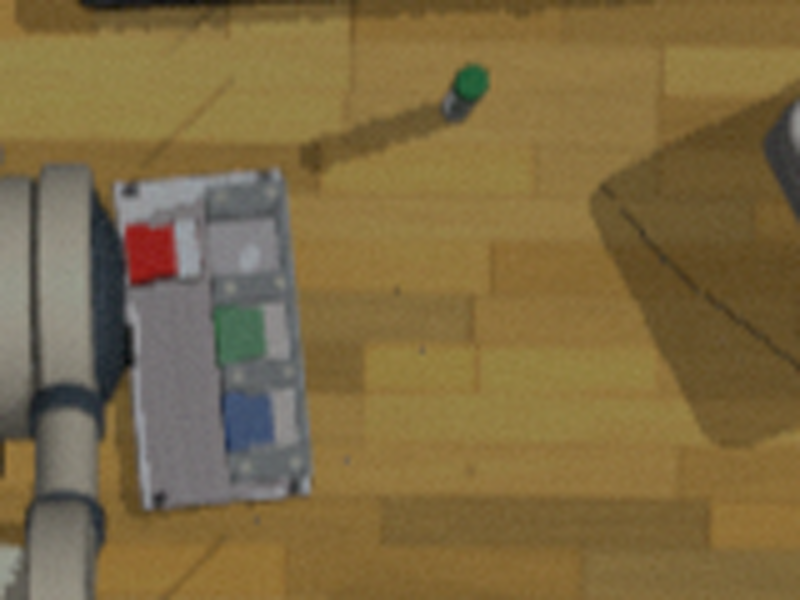

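Green's front edge is at 22.1, level with blue's at 21.8, so it is home. Red is upright at y about 46 and blue is unmoved. The spot here is clear (vials over 80 mm to the sides, grip 145 mm from the bank), so I set the tool down.

>>> {"name": "drive_tool", "arguments": {"jaw": [0,0,0,0.3,0.6,1,1,1,1,1,1,1,1,1,1,1], "dp": [[0,0,0.001],[0,0,0.0006],[0,0,0],[0,0,0],[0,0,0],[0,0,0],[0,0,0],[0,0,0],[0,0,0],[0,0,-0.01],[0,0,-0.02],[0,0,-0.03],[0,0,-0.04],[0,0,-0.04],[0,0,-0.04],[0,0,0]], "angular": [[0,0,0],[0,0,0],[0,0,0],[0,0,0],[0,0,0],[0,0,0],[0,0,0],[0,0,0],[0,0,0],[0,0,0],[0,0,0],[0,0,0],[0,0,0],[0,0,0],[0,0,0],[0,0,0]]}}

```text
clock: 19.38
tool_pos: [564.3, 78.6, 224.0]
ee_rot: [3.136, 0.0, 1.673]
contact_force: [-0.4, 0.5, -0.7]
gripper_width: 85.6
```

```bash
python3 look.py 7;python3 col.py 7
```

```text
tcp bank [  1.2 145.1 220.7] yaw rel 0.00022043736098652233 [ 0.  -0.5 -0.1] 19.475
red 114 [45.9 53.1] [[31.5, 40.6], [59.8, 64.8]]
green 65 [ 0.1 12.7] [[-11.7, 0.8], [11.5, 21.7]]
blue 86 [-46.   11.6] [[-58.8, -0.1], [-33.4, 21.9]]
```

View pics/s7.png

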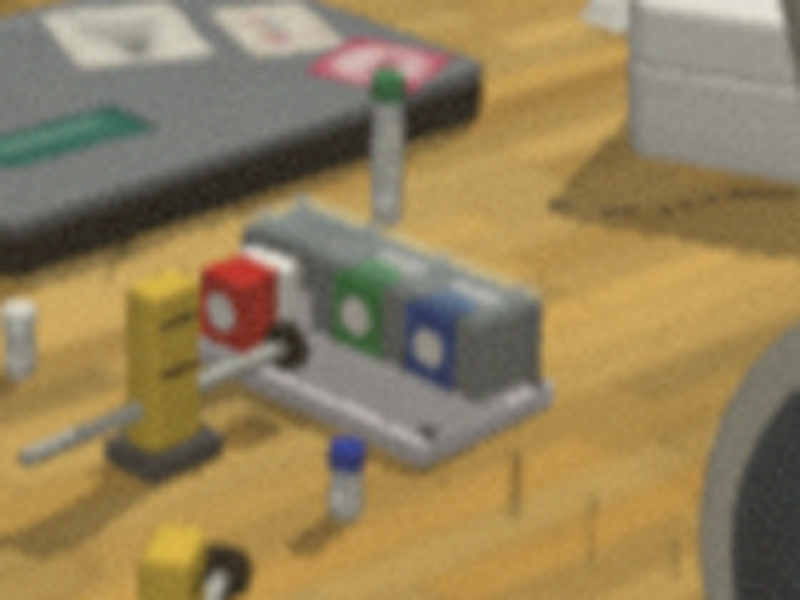

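The tool stands upright at (160,380), red is on the ledge at (245,300), green (360,315) and blue (432,345) are seated, and the tube and the blue and white vials are standing. The gripper is clear. Handing in.

```bash
python3 -c "
from h import *
z=np.load('top7.npz'); X=cloud('top',z['d']); m=(np.hypot(X[...,0]-556.5,X[...,1]-193)<20)&(X[...,2]>12)&(X[...,2]<60); print('yv',m.sum(),X[m].mean(0) if m.any() else 'hidden')
print(ctrl.sign_off())"
```

```text
yv 0 hidden
the job is handed in; nothing more can be done
None
```

I did the whole job and handed it in at about 19.5 s on the robot's clock. No verdict came back, so what follows rests on my own last checks.

- **Tool used:** I took the tool right of the bank, 514 mm from the base. Its look-alike was 433 mm away.
- **Red:** I pushed it out through its rear hole. It stands upright on the ledge at y of about 46 mm, where at least 42.5 mm is needed.
- **Green:** I pressed it with the disc until it stopped against the rear wall, at about 17 N. Its front edge measured 21.7 mm, level with blue's 21.9 mm.
- **Blue:** It reads within about 0.5 mm of where it started.
- **Tool at the end:** It stands upright on the table, about 145 mm from the middle of the pocket block, with the gripper well above it.
- **Bystanders:** The tube, blue vial and white vial were still standing in the last picture. The yellow vial was hidden by the arm in the final top view, so I could not confirm it. By my measurements the pin tip stayed at least 25 mm short of it.

**Disagreement between checks:** The camera showed the pin about 2 mm off in bank x from the robot's own position. I corrected for that before putting the pin in, and it entered without side force.

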